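# Close and lock the bench caliper on a sample vial

### The arm

A 6-joint arm with a two-finger parallel gripper is mounted at the origin on a cart in front of the work surface, level with it; the furniture and walls round the work are solid. World frame = base frame: x ahead of the robot, y to its left, z up, the work surface at z = 0. Lengths are in m, angles in degrees, forces in N, time in s.
With the tool pointing down it reaches from about 0.35 to 0.875 m from the base axis. Payload 4.2 kg.
Tool frame: the origin (TCP) lies midway between the tips of the shut fingers; the grasp point (between the pads) lies 19 mm behind it; z points along the fingers, y is the line along which they close (so a half turn about z gives the same grasp; the last joint's range is limited). The gripper opens to 87 mm and grips with 3 to 60 N. Pads are 19 mm wide; open, the fingers measure 117 mm over their backs; the gripper's body (75 mm by 190 mm) begins 51 mm behind the grasp point.
Start: joints at [88.442, 22.042, 0.453, 0, -68.411, -14.817], TCP at [0.176, 0.6, 0.223] pointing down, gripper open.
Joint ranges: [-179.83, 179.83], [-69.29, 118.12], [-61.27, 80.66], [-181.25, 117.63], [-171.15, -9.14], [-177.46, 177.46]. Speed limits (degrees/s): [159.86, 159.86, 180, 180, 180, 180].

### API

Orientations are given as [roll, pitch, yaw] about the fixed x, y, z axes, in that order (R = Rz(yaw) Ry(pitch) Rx(roll)).
In Python, from workcell import env gives the robot as it stands. The module is installed in compiled form; this text tells all that it offers. Calls block until the motion is done:
- env.goto(position, orientation): joint-space move of the TCP to a pose.
- env.move_straight(position, rotation=None, rate=0.15, force_limit=None): straight line of the TCP; rotation=None keeps the orientation; rate is the mean speed in m/s. With force_limit (N) it stops when the force on the tool has changed by that much, and returns True; else False.
- env.set_joints(angles): joint-space move.
- env.gripper_to(opening, grasp_force=None): opening from 0.0 (shut) to 1.0 (fully open); grasp_force is the grip in N (None keeps the last); returns when the fingers have stopped.
- env.dwell(seconds).
- env.inverse_kinematics(position, orientation): joint angles nearest the present ones, or None.
- env.read_state(): the state.
- env.grab_frame(name): name is "scene" or "top"; returns a dict with "image" (384x512x3 uint8, blue, green, red), "fx", "fy", "cx", "cy" (pixels), "position" and "orientation" of the camera in the world. Camera axes: x right, y up, looking along -z (the intrinsics and any distortion apply to the point x, -y, -z); pixel columns grow to the right and rows downward; lengths in m; the calibration is good to about 2 mm. A picture is of the moment at which its call begins. There is no depth.
A pose or a line that the arm cannot do raises env.Unreachable and nothing moves.
- env.close_job(): hands the job in; it is judged then, once.
Trained networks look in a picture, given as the dict that the camera call returned (one of the last four; its "shot" number tells which), for a name from the list of things; names that differ only in an ending like _2 or _b are one class to them, and where a whole thing is asked for, a point or a joint stands for the part that bears it (a point fixed in the world has none). Each returns a list of dicts, best first, with "score" (0 to 1); they miss things now and then, are a little off and sometimes report something else, mostly with a low value. They report only what shows in the picture. A call takes as long as a camera call. They do not tell look-alikes from the thing itself.
- env.search_frame(picture, thing): "xyz" ([x, y, z] in m, in world coordinates, good to about 4 mm: the middle of the surface that is visible of it).
- env.trace(picture, thing): "mask" (384x512 bool, what is visible of it).
The state is a dict: "clock": time; "joint_positions": joint angles; "qvel": joint speeds; "joint_torque": joint torques, N m; "position": TCP position; "tool_rot": TCP orientation; "force": force on the tool from outside, world axes, zero at the start; "wrist_torque": the same for the moment, N m; "opening": opening from 0.0 (shut) to 1.0 (fully open); "finger_force": force on a finger pad.
Only numpy, scipy, OpenCV 4.12 (cv2) and the standard library are available. Lean on these libraries where they do the work, as an engineer would, in place of code of your own. Each camera call takes 0.05 s, during which the arm holds its last target. There are 200 camera calls.

### The job

Measure the sample vial in the bench caliper: push the sliding jaw gently onto the vial, with the red cam lever still open, until the red pointer of the sprung anvil stands in the green band, without ever driving the anvil to its stop. Holding the jaw at that mark, squeeze the cam lever fully shut against the black grip plate, and finish still holding: lever and plate gripped, pointer in the band and the vial upright, so that the class can read the scale. Leave the other things on the table where they are.

Things in the scene. Friction and masses are not known exactly. Their poses are not given: they have to be found in the camera images.
- caliper: Bench caliper, fixed: wooden base 134 (x) x 310 (y) x 14 mm, white scale on its -x edge. Origin: centre of underside, on the table; the jaw closes along +y, z up. In its frame: blue rear post at y -138, 50 mm high; grey vial bed 56 mm wide, top z 24, y 10 to 96; blue anvil housing 56 x 42 mm, 65 high, at y 129; V anvil 75 high.
- jaw: Sliding jaw, travel 85 mm along y from fully back (start); a 4 to 5 N spring runs it back if let go. Origin on the centre line at table height, axes as caliper. In its frame (mm): upright aluminium plate x -58 to 58, y 26 to 34, z 27 to 82; open fingers can push its rear face. Behind it the fixed black grip plate: x 9 to 17, y -12 to 27, z 44 to 90. Carriage top: z 47.
- jaw_grip (a point): Point on the jaw's centre line 11.5 mm behind the plate's rear face, 72 mm above the table, midway between grip plate and closed lever. A gripper pointing down and closing along the caliper's x squeezes lever (-x) and grip plate (+x) here: 34 mm over their outer faces when closed, x -17 to 17 mm.
- anvil (a joint): How far the sprung steel V anvil is pressed back, in m along the caliper's +y: 0 = free, 0.016 = hard stop. Spring 2 N at 0 plus 0.4 N per mm. Its red T-shaped pointer moves over the white plate on the blue housing; the tip is in the 6 mm green band at 0.005 to 0.011 (middle 0.008).
- cam_lever: Red cam lever on the jaw's -x side. Origin on its vertical pivot (x -13, y -20 in the jaw's frame) at table height; arm along its own y from 2 to 42, 8 thick, z 54 to 88 mm. Closed: its y is parallel to the jaw's y. Open: turned 0.32 to 0.42 rad about +z, tip out to -x (corner at most 35 mm off the centre line). Stays where left; about 3 to 4 N at its tip moves it.
- vial: Snap-cap sample vial, 25 mm diameter, 57 mm tall, standing loose on the grey bed between jaw and anvil. Origin: centre of its underside; z along its axis. The V anvil centres it at y = 55 mm (caliper frame) when unpressed.
- amber_dropper: Bystander: amber dropper bottle with red rubber bulb, 29 mm wide, 96 tall, back row. Origin: centre of its underside.
- blue_dropper: Bystander: clear dropper bottle with blue liquid look and red bulb, 29 mm wide, 96 tall, back row. Origin: centre of its underside.
- beaker: Bystander: clear plastic beaker, 73 mm wide, 76 tall, back row. Origin: centre of its underside.
- spare_vial: Bystander: second snap-cap vial, 25 mm wide, 57 tall, standing alone in the back row, not in the caliper. Origin: centre of its underside.
- petri_dish: Bystander: clear petri dish with specks, 92 mm wide, 14 tall, left of the caliper. Origin: centre of its underside.
- eraser: Bystander: blue and white eraser, 20 x 42 x 13 mm, right of the caliper. Origin: centre of its underside.
There are look-alikes about, which are no part of the job. Leave any pink or purple look-alike of the vial alone.

How it is judged:
By the outcome, as a careful person would: the job done as asked, in the order asked, and still so for the second after the job is handed in, while the arm keeps its last pose, push and grip.
It also fails if it takes over 35 s, if anything falls off the work surface, if the arm or the gripper's body presses on something with over 40 N, if the wrist force passes 120 N, or if a joint passes its speed limit or range.

## Working session

There is one attempt and no reset: what is moved stays moved. The work goes in short steps, each a Python script; the robot and the scene stay as the last script left them, time stands still between calls to the robot, and variables do not carry over. Pictures are saved under pics/ and viewed, at most 10 in all, crops included, and the job is handed in when it is done.

```bash
mkdir -p pics; cat > h.py <<'E'
import numpy as np,cv2
from workcell import env
from scipy.spatial.transform import Rotation as R
E
python3 - <<'E'
from h import *
for n in("scene","top"):
    f=env.grab_frame(n); cv2.imwrite(f"pics/{n}0.png",f["image"])
    print(n,{k:v for k,v in f.items() if k!="image"})
    for t in("caliper","jaw","jaw_grip","cam_lever","vial","anvil"):
        print(t,[(np.round(d["xyz"],3),round(d["score"],2)) for d in env.search_frame(f,t)][:4])
s=env.read_state(); print(s)
E
```

```text
scene {'fx': 379.5986967536377, 'fy': 379.5986967536377, 'cx': 259.0707400567837, 'cy': 189.7704524774448, 'position': array([-0.05697273, -0.3947544 ,  0.50533346]), 'orientation': array([ 64.23327564,  -1.27659399, -44.95082506]), 'shot': 1}
caliper [(array([0.472, 0.104, 0.02 ]), 0.73)]
jaw [(array([0.483, 0.088, 0.063]), 0.97), (array([ 0.403, -0.108,  0.015]), 0.34)]
jaw_grip [(array([0.483, 0.086, 0.068]), 0.74)]
cam_lever [(array([0.486, 0.077, 0.073]), 0.85)]
vial [(array([0.637, 0.169, 0.041]), 0.64), (array([0.486, 0.166, 0.06 ]), 0.57), (array([0.628, 0.259, 0.031]), 0.5)]
anvil [(array([0.475, 0.204, 0.058]), 0.9)]
top {'fx': 386.1478799108364, 'fy': 386.1478799108364, 'cx': 259.39796680252164, 'cy': 190.50966834878568, 'position': array([0.45647201, 0.2089892 , 1.10535894]), 'orientation': array([  5.87868603,  -0.58170447, -90.28213516]), 'shot': 2}
caliper [(array([0.498, 0.135, 0.016]), 0.64)]
jaw [(array([0.5  , 0.096, 0.07 ]), 0.69), (array([0.496, 0.175, 0.08 ]), 0.21)]
jaw_grip [(array([0.502, 0.1  , 0.07 ]), 0.79)]
cam_lever [(array([0.489, 0.074, 0.088]), 0.48)]
vial [(array([0.629, 0.27 , 0.054]), 0.51), (array([0.495, 0.174, 0.081]), 0.49)]
anvil [(array([0.48 , 0.212, 0.072]), 0.46)]
{'clock': 0.7, 'joint_positions': array([ 8.84412868e+01,  2.20389497e+01,  4.53798065e-01, -2.04170762e-03,
       -6.84100356e+01, -1.48170047e+01]), 'qvel': array([-0.00380378,  0.07324038,  0.11982326,  0.02879659, -0.02095033,
        0.15391032]), 'joint_torque': array([ 7.31048913e-04, -3.90327966e+01,  1.87582040e+01,  4.22344610e+00,
        1.54853950e-02, -1.88045590e-05]), 'position': array([0.17616616, 0.5996448 , 0.22258159]), 'tool_rot': array([-1.79995833e+02,  3.06616327e-03, -1.63764690e+01]), 'force': array([ 0.51184949, -0.37945022, -0.02304838]), 'wrist_torque': array([ 0.00627691, -0.01066807, -0.05083276]), 'finger_force': 0.0, 'opening': 0.9998215571576947}
```

View pics/scene0.png

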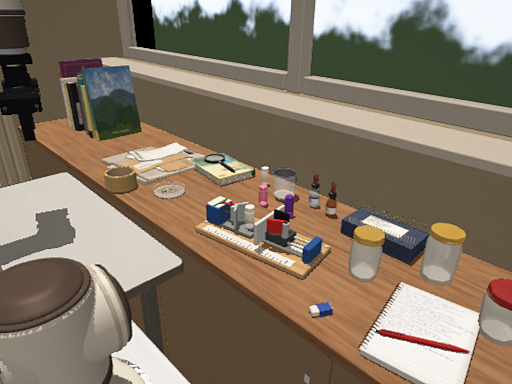

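```bash
python3 -c "
import cv2;i=cv2.imread('pics/top0.png');cv2.imwrite('pics/top0c.png',cv2.resize(i[90:290,150:350],None,fx=3,fy=3,interpolation=2))"
```

```text
(no output)
```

View pics/top0.png

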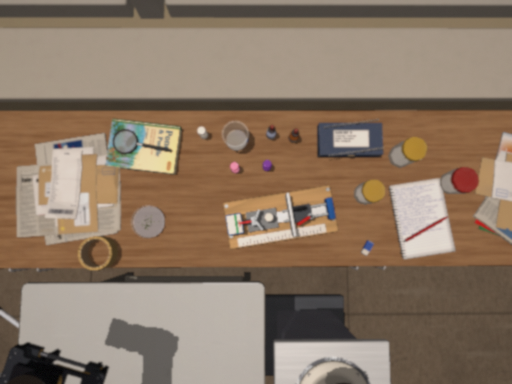

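```bash
python3 -c "
import cv2;i=cv2.imread('pics/top0.png');cv2.imwrite('pics/top0d.png',cv2.resize(i[175:255,215:345],None,fx=6,fy=6,interpolation=2))"
```

```text
(no output)
```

View pics/top0d.png

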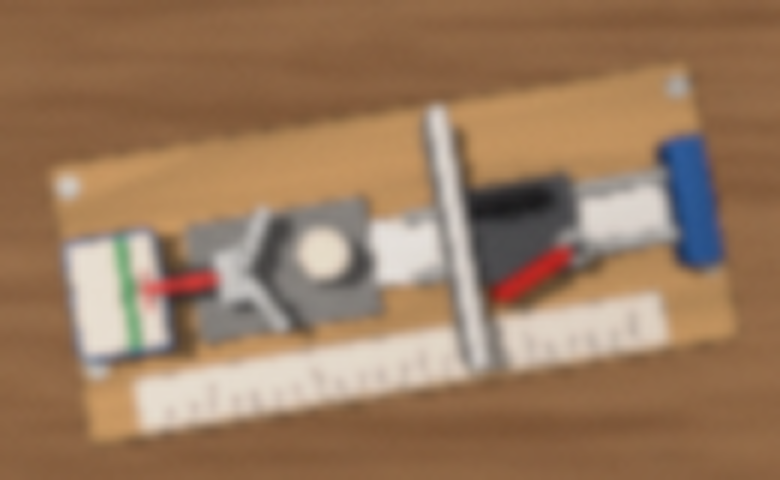

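```bash
cat >> h.py <<'E'
def proj(f,P):
    P=np.atleast_2d(P); Rc=R.from_euler('xyz',f["orientation"],degrees=True)
    c=Rc.inv().apply(P-f["position"])
    return np.c_[f["cx"]+f["fx"]*c[:,0]/-c[:,2], f["cy"]-f["fy"]*c[:,1]/-c[:,2]]
def cal2w(p,P):  # p=(x,y,yawdeg), P in m caliper frame
    return R.from_euler('z',p[2],degrees=True).apply(np.atleast_2d(P))+[p[0],p[1],0]
E
python3 - <<'E'
from h import *
from scipy.optimize import least_squares
f=env.grab_frame("top")
px=np.array([[685,66],[737,330],[92,440],[52,168],[119,294],[440,105],[482,365]],float)/6+[215,175]-.4
B=[[.067,-.155,.014],[-.067,-.155,.014],[-.067,.155,.014],[.067,.155,.014],[0,.129,.065]]
def res(q):
    P=np.array(B+[[.058,q[3]+.03,.082],[-.058,q[3]+.03,.082]])
    return (proj(f,cal2w(q,P))-px).ravel()
r=least_squares(res,[.49,.13,10,-.06],x_scale=[.01,.01,1,.01]); print(r.x,r.fun.reshape(-1,2).round(2))
q=r.x
print("vial px -> base at plane: crop(322,253)")
s=env.grab_frame("scene"); im=s["image"].copy()
P=np.array(B[:4]+[[.058,q[3]+.034,.082],[-.058,q[3]+.026,.082],[-.028,.108,.065],[.028,.108,.065],[-.028,.15,.065],[.013,q[3]-.012,.09]])
for u in proj(s,cal2w(q,P)): cv2.circle(im,tuple(np.round(u*1).astype(int)),0,(0,255,0),-1)
cv2.imwrite("pics/s1.png",cv2.resize(im[180:280,185:340],None,fx=5,fy=5,interpolation=0))
gp=cal2w(q,[0,q[3]+.0145,.053])[0];print("grip",gp)
for yaw in(q[2]-90,q[2]+90): print(yaw,env.inverse_kinematics(gp+[0,0,.1],[180,0,yaw]),env.inverse_kinematics(cal2w(q,[0,.031,.053])[0],[180,0,yaw]))
E
```

```text
[ 0.49553094  0.13913489  9.14398776 -0.05595144] [[ 0.95 -1.47]
 [ 0.93  1.14]
 [-0.35  1.06]
 [-1.07 -0.79]
 [-0.44 -0.18]
 [-0.26  0.12]
 [ 0.27  0.01]]
vial px -> base at plane: crop(322,253)
grip [0.50211824 0.09821021 0.053     ]
-80.8560122379068 [ 29.26678262  14.80304068 -21.08975118   0.         -54.10720813
 -20.12279486] [ 37.01252255  22.98017041 -26.61787905   0.         -40.40195053
 -27.86853479]
99.1439877620932 [ 29.26678262  14.80304068 -21.08975118   0.         -54.10720813
 159.87720514] [ 37.01252255  22.98017041 -26.61787905   0.         -40.40195053
 152.13146521]
```

View pics/s1.png

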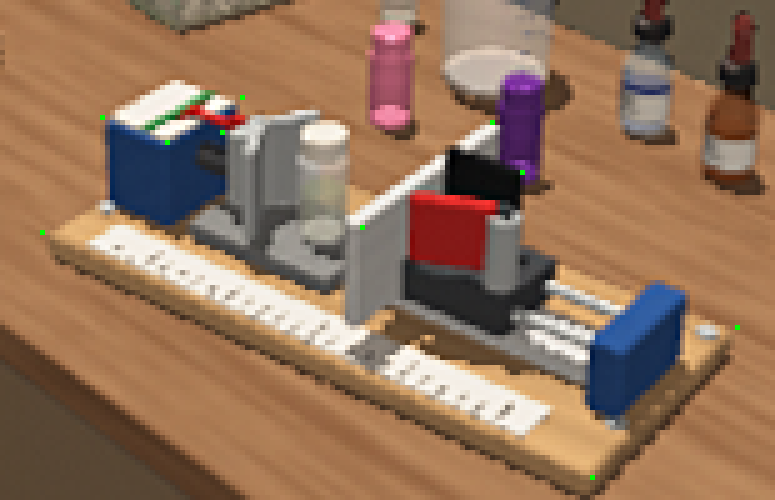

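```bash
cat >> h.py <<'E'
Q=np.array([0.49553,0.13914,9.144]); JY=-0.05595
RPY=[180,0,Q[2]-90]
def tcp(jy,x=0,z=.053): return cal2w(Q,[x,jy+.0145,z])[0]   # TCP at jaw_grip for jaw at jy
def st():
    s=env.read_state(); i=R.from_euler('z',-Q[2],degrees=True)
    p=i.apply(s["position"]-[Q[0],Q[1],0])
    print("t%.2f cal-TCP(mm)"%s["clock"],(p*1e3).round(1),"F",i.apply(s["force"]).round(1),"M",s["wrist_torque"].round(2),"op%.3f ff%.1f"%(s["opening"],s["finger_force"]),flush=True); return s
E
python3 - <<'E'
from h import *
env.goto(tcp(JY-.006,z=.16),RPY); st()
print(env.move_straight(tcp(JY-.006),rate=.12,force_limit=6)); st()
print(env.move_straight(tcp(JY+.008),rate=.03,force_limit=3)); st()
for n in("scene","top"):
    f=env.grab_frame(n); cv2.imwrite(f"pics/{n}2.png",f["image"])
a=cv2.imread("pics/top2.png")[165:265,205:350]; b=cv2.imread("pics/scene2.png")[160:280,185:340]
z=lambda i:cv2.resize(i,(580,int(580*i.shape[0]/i.shape[1])),interpolation=2)
a,b=z(a)[:290],z(b)[:310]
cv2.imwrite("pics/c2.png",np.vstack([a,b]))
E
```

```text
t2.98 cal-TCP(mm) [  0.3 -46.7 160.1] F [ 1.3 -0.1  0.3] M [ 0.09 -0.07 -0.01] op0.999 ff0.0
False
t4.02 cal-TCP(mm) [  0.6 -47.2  53.6] F [-0.1  0.5  0.1] M [ 0.14 -0.03  0.  ] op0.998 ff0.0
True
t4.39 cal-TCP(mm) [  0.2 -38.4  53.5] F [ 2.2 -4.3  1.9] M [-0.82 -0.52  0.05] op1.004 ff1.7
```

View pics/c2.png

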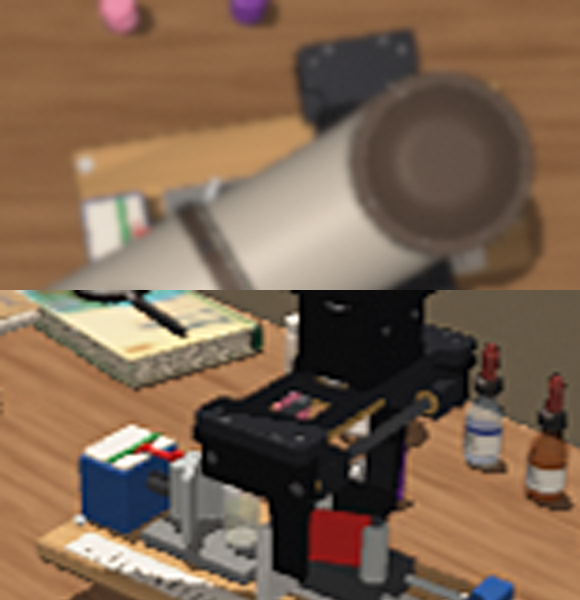

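```bash
cat >> h.py <<'E'
def Y(y,rate=.05,fl=None,x=0):
    r=env.move_straight(tcp(y-.0145,x),rate=rate,force_limit=fl); st(); return r
def look(tag,n="scene"):
    f=env.grab_frame(n); i=f["image"]; c=proj(f,cal2w(Q,[0,.129,.066]))[0].round().astype(int)
    a=i[c[1]-25:c[1]+25,c[0]-30:c[0]+30]; a=cv2.resize(a,None,fx=8,fy=8,interpolation=2)
    cv2.imwrite(f"pics/{tag}.png",a); return a
E
python3 - <<'E'
from h import *
Y(.012,.06)
for k,y in enumerate((.018,.022,.025,.028)):
    Y(y,.03,8); look(f"p{k}")
a=[cv2.imread(f"pics/p{k}.png") for k in (0,3)]
cv2.imwrite("pics/c3.png",cv2.resize(np.hstack(a),(800,333)))
E
```

```text
t5.49 cal-TCP(mm) [-0.2 11.7 53. ] F [ 1.1 -4.   2.1] M [-1.02 -0.41  0.24] op1.004 ff2.1
t5.84 cal-TCP(mm) [-0.2 17.8 53. ] F [ 1.  -4.1  3.1] M [-1.12 -0.28  0.15] op1.000 ff2.1
t6.17 cal-TCP(mm) [-0.2 21.9 53. ] F [ 1.  -3.7  3. ] M [-1.18 -0.22  0.24] op1.001 ff2.2
t6.47 cal-TCP(mm) [-0.2 24.5 52.9] F [ 1.1 -5.3  2.2] M [-1.61 -0.42  0.33] op1.001 ff3.1
t6.78 cal-TCP(mm) [-0.3 27.1 53. ] F [ 0.4 -6.8  3.5] M [-1.98 -0.63  0.3 ] op1.002 ff3.8
```

View pics/c3.png

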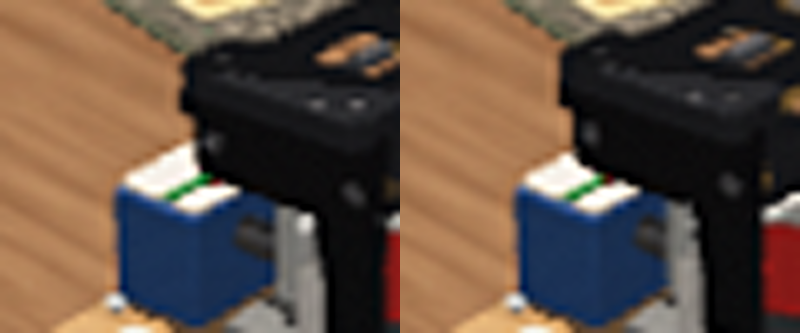

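```bash
python3 - <<'E'
from h import *
Y(.030,.03,8); Y(.032,.03,8); env.dwell(.2); st()
a=look("s4"); b=look("t4","top")
cv2.imwrite("pics/c4.png",cv2.resize(np.hstack([a,b]),(800,333)))
E
```

```text
t7.08 cal-TCP(mm) [-0.3 28.7 52.9] F [ 2.1 -9.   2.3] M [-2.4  -0.86  0.37] op1.001 ff4.5
t7.33 cal-TCP(mm) [-0.3 30.5 53. ] F [  3.4 -10.3   4. ] M [-2.65 -1.03  0.41] op0.993 ff5.0
t7.53 cal-TCP(mm) [-0.3 30.5 52.9] F [  2.3 -10.4   3.4] M [-2.67 -0.98  0.4 ] op1.000 ff5.0
```

View pics/c4.png

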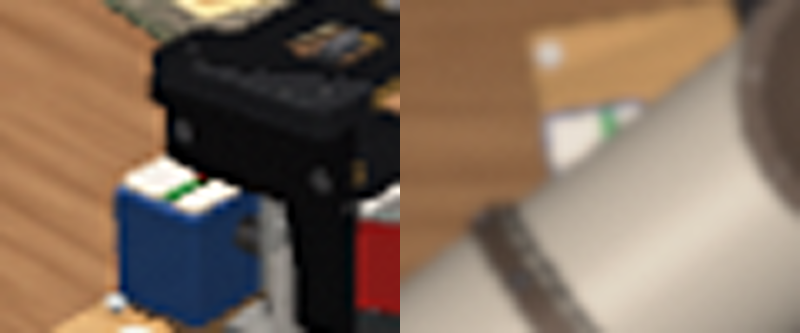

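```bash
python3 - <<'E'
from h import *
f=env.grab_frame("scene"); 
c0=proj(f,cal2w(Q,[0,.129,.066]))[0].round().astype(int)
i0=cv2.imread("pics/scene0.png")[c0[1]-25:c0[1]+25,c0[0]-30:c0[0]+30]
ims=[i0]+[cv2.imread(f"pics/{t}.png")[4::8,4::8] for t in("p0","p1","p2","p3","s4")]
for r in (37,41):
  for im in ims: print(r,im[r,26:50].mean(1).astype(int))
# red/green pixels rows
for im in ims:
  b,g,rr=[im[...,k].astype(int) for k in range(3)]
  R_=np.argwhere((rr>90)&(rr-g>70)&(rr-b>70)); R_=R_[(R_[:,0]<32)&(R_[:,0]>18)&(R_[:,1]<48)]
  G_=np.argwhere((g-rr>30)&(g-b>20)); G_=G_[G_[:,0]>18]
  print("red",R_.tolist()[:12],"green",G_.tolist())
ys=np.array([.108,.113,.118]); u=proj(f,cal2w(Q,np.c_[0*ys-.02,ys,0*ys+.05]));print("px/5mm",np.diff(u,axis=0))
E
```

```text
37 [ 54  54  55  55  50  49  50  49  50  47  40  37  38  40  40  79 115 112
 115 122 108  81  95 114]
37 [ 54  55  55  54  50  49  50  50  50  46  39  38  39  39  40  83 117 112
 118 123 110  61   0   9]
37 [ 55  54  56  55  48  50  50  50  50  47  41  38  39  40  41  83 117 113
 120 111  55   0  10  11]
37 [ 55  54  56  55  49  50  49  51  50  47  41  37  38  38  70 107 114 113
 118  86   0   8  10  11]
37 [ 53  53  56  56  50  49  50  50  51  48  40  35  35  54  93 113 112 126
  95   0   8  11  12  10]
37 [ 54  54  55  55  50  50  51  50  50  47  39  33  52  93 113 120 132  89
   0  10  11  12  13  12]
41 [ 52  53  54  54  50  49  49  48  49  49  50  50  50  49  42  79 113 110
 116 122 106  82  95 113]
41 [ 53  54  55  54  51  49  49  49  49  50  50  50  51  48  44  83 115 110
 125 140 143 123  56   0]
41 [ 53  53  56  55  51  49  49  49  50  50  49  51  50  49  44  84 111 119
 140 138 103  34   3  10]
41 [ 53  54  56  55  51  49  50  50  49  50  50  49  49  47  61  92 120 139
 138 106  36   2   9  10]
41 [ 52  54  55  54  51  50  49  50  49  49  50  49  47  59  92 127 141 138
 119
[... 473 characters left out ...]
een [[26, 29], [26, 30], [26, 31], [27, 27], [27, 28], [27, 29], [27, 30], [28, 25], [28, 26], [28, 27], [28, 28], [29, 25], [29, 26]]
red [[27, 32]] green [[26, 29], [26, 30], [26, 31], [27, 27], [27, 28], [27, 29], [27, 30], [28, 25], [28, 26], [28, 27], [28, 28], [29, 25], [29, 26]]
red [] green [[26, 29], [26, 30], [27, 27], [27, 28], [27, 29], [27, 30], [28, 25], [28, 26], [28, 27], [28, 28], [29, 25], [29, 26]]
red [] green [[26, 29], [27, 27], [27, 28], [27, 29], [28, 25], [28, 26], [28, 27], [28, 28], [29, 25], [29, 26]]
red [] green [[27, 27], [27, 28], [27, 29], [28, 25], [28, 26], [28, 27], [28, 28], [29, 25], [29, 26]]
px/5mm [[-1.53727945 -0.61222636]
 [-1.52873897 -0.60882509]]
```

```bash
python3 - <<'E'
from h import *
env.gripper_to(0.0,15); st(); env.dwell(.3); st()
f=env.grab_frame("scene"); cv2.imwrite("pics/scene5.png",f["image"])
a=look("s5"); n=a[4::8,4::8]; print(n[37,26:50].mean(1).astype(int),n[41,26:50].mean(1).astype(int))
cv2.imwrite("pics/c5.png",cv2.resize(f["image"][180:280,200:330],None,fx=6,fy=6,interpolation=2))
E
```

```text
t8.77 cal-TCP(mm) [ 0.2 30.6 50.4] F [ 10.4 -10.7 -14.4] M [-2.54 -3.14  0.21] op0.389 ff16.2
t9.07 cal-TCP(mm) [ 0.1 30.6 50.4] F [  9.3  -9.7 -14.7] M [-2.47 -3.13  0.22] op0.389 ff16.2
[ 54  54  55  55  49  50  50  50  50  47  40  33  54  95 113 117 124 125
 129 130 125 123 123 126] [ 53  54  56  55  50  50  49  49  49  49  49  47  61  90 122 140 133 124
 124 123 121 120 119 120]
```

View pics/c5.png

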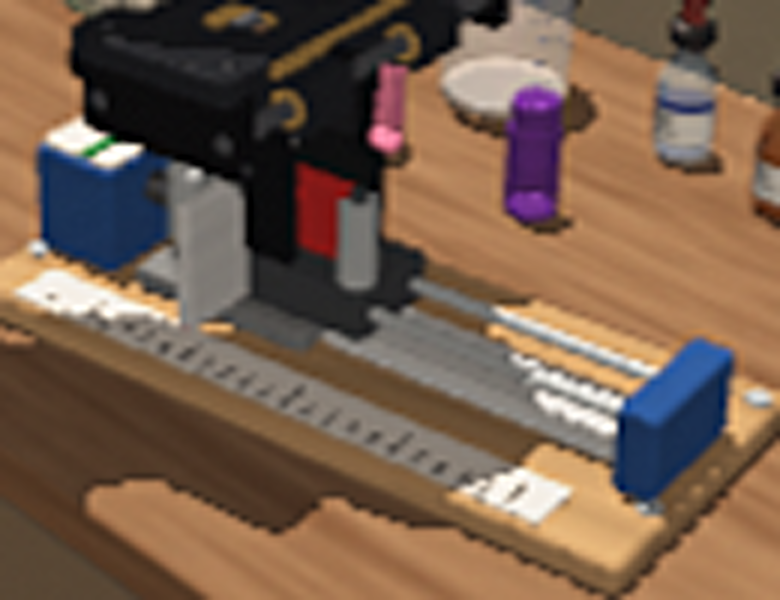

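```bash
python3 - <<'E'
from h import *
env.dwell(.5); st()
n=look("s6")[4::8,4::8]; print(n[37,36:46].mean(1).astype(int))
print(env.close_job())
E
```

```text
t9.67 cal-TCP(mm) [ 0.2 30.6 50.4] F [  9.7 -10.7 -14.6] M [-2.42 -3.15  0.25] op0.389 ff16.2
[ 40  34  53  95 113 117 124 124 129 130]
the job is handed in; nothing more can be done
None
```

I handed the job in at about 9.7 s, with the jaw holding the vial and the lever squeezed shut on the grip plate (gripper 33.8 mm open, about 16 N). I put the anvil at about 7.5–8 mm, in the band, from its shift in the images and the jaw's travel. The arm hid the pointer tip, and I couldn't see directly that the vial was upright at the end.

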